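Rotate the cheeses in a ripening bay

TASK

Lift the two tall cheeses out of the wooden bay and stand both on the long side board, then take the low round cheese from behind them and set it on the middle of the scale's pan. Next put the low square cheese into the spot at the back of the bay where the round one was, and then return the two tall ones, each to the very spot where it stood before. Keep every cheese upright and do not shift the jar or the steel pot.

Things in the scene. Friction and masses are not known exactly. Their poses are not given: they have to be found in the camera images.
- bay: Fixed open-topped wooden bay, 230 x 96 mm. Floor and walls 10 mm thick, wall tops 50 mm above the bench, 76 mm wide inside. Origin: centre of its underside; x runs along it to the back wall (inner face at x = +105 mm), the -x end is open. On its middle line (within 3 mm) stand the tall cheeses at x = -79 and -23 mm, either in front, and the low round one at +40 mm; gaps between them about 10 mm.
- drum: Tall round cheese in orange wax, an upright cylinder 46 mm in diameter and 100 mm high, about 0.17 kg. Origin: centre of its underside, z up. At the start in the bay.
- tower: Tall square cheese in the same wax, an upright block 44 x 44 x 100 mm, about 0.19 kg, its sides nearly parallel to the bay's. Origin: centre of its underside, x and y square to its sides, z up. At the start in the bay.
- wheel: Low round cheese in the same wax, a flat disc 60 mm in diameter and 34 mm high, about 0.1 kg. Its upright side runs from 6 to 28 mm, the edges are bevelled. Origin: centre of its underside, z up. At the start at the back of the bay.
- brick: Low square cheese in the same wax, a block 54 x 54 x 34 mm, about 0.1 kg, alone on the bench and turned by up to 0.6 rad. Origin: centre of its underside, x and y square to its sides, z up.
- board: Fixed pale side board lying flat on the bench, 250 x 110 mm and 12 mm thick. Origin: centre of its underside; x along its length, y across. The jar stands on it near its +x end; the rest is free.
- scale: Fixed bench scale: a grey 150 x 140 mm housing with a round steel pan 124 mm in diameter over its middle; the pan's flat top is 46 mm above the bench. Origin: centre of the housing's underside, straight below the middle of the pan.
- jar: Small jar with a lid, 48 mm in diameter and 70 mm high, standing on the side board about 90 mm from the board's centre towards its +x end. To be left alone. Origin: centre of its underside.
- tin: Open steel pot without handles, its rim 90 mm in diameter, 65 mm high, standing on the bench among the things. To be left alone. Origin: centre of its underside.
Not all that is in view belongs to the job. What is shaped like the tower but green is not meant.

How it is judged:
On the way, in this order (a step that is already met when the one before it is completed fails the run):
1. both tall cheeses stand released on the side board while the low round one is still in the bay (x of drum in the frame of board between -0.125 and 0.125 m and y of drum in the frame of board between -0.055 and 0.055 m and z of drum in the frame of board between 0.008 and 0.016 m and angle between each of drum, tower's own z axis and vertical below 0.12 rad and linear speed of each of drum, tower below 0.02 m/s and contact force between the fingers and drum below 0.1 N and x of tower in the frame of board between -0.125 and 0.125 m and y of tower in the frame of board between -0.055 and 0.055 m and z of tower in the frame of board between 0.008 and 0.016 m and contact force between the fingers and tower below 0.1 N and x of wheel in the frame of bay between 0.01 and 0.07 m and y of wheel in the frame of bay between -0.02 and 0.02 m and z of wheel in the frame of bay between 0.004 and 0.016 m), for 0.2 s.
2. the low round cheese lies released on the middle of the scale's pan (horizontal distance between wheel and scale below 0.015 m and z of wheel in the frame of scale between 0.042 and 0.05 m and angle between wheel's own z axis and vertical below 0.12 rad and linear speed of wheel below 0.02 m/s and contact force between the fingers and wheel below 0.1 N), for 0.2 s.
3. the low square cheese stands released at the back of the bay while both tall ones are still on the side board (x of brick in the frame of bay between 0.025 and 0.055 m and y of brick in the frame of bay between -0.015 and 0.015 m and z of brick in the frame of bay between 0.006 and 0.014 m and angle between each of brick, drum, tower's own z axis and vertical below 0.12 rad and linear speed of each of brick, drum, tower below 0.02 m/s and contact force between the fingers and brick below 0.1 N and x of drum in the frame of board between -0.125 and 0.125 m and y of drum in the frame of board between -0.055 and 0.055 m and z of drum in the frame of board between 0.008 and 0.016 m and contact force between the fingers and drum below 0.1 N and x of tower in the frame of board between -0.125 and 0.125 m and y of tower in the frame of board between -0.055 and 0.055 m and z of tower in the frame of board between 0.008 and 0.016 m and contact force between the fingers and tower below 0.1 N), for 0.2 s.
At the end, for the whole second after the job is handed in: Round low cheese flat on the pan within 15 mm of its middle; square low cheese on the bay floor within 15 mm, along and across, of x = +40 mm on the bay's middle line; both tall cheeses upright within 15 mm of where they first stood; all released and at rest (all of step 2 and x of brick in the frame of bay between 0.025 and 0.055 m and y of brick in the frame of bay between -0.015 and 0.015 m and z of brick in the frame of bay between 0.006 and 0.014 m and angle between each of brick, drum, tower's own z axis and vertical below 0.12 rad and linear speed of each of brick, drum, tower below 0.02 m/s and contact force between the fingers and brick below 0.1 N and distance of each of drum, tower from where it was at the start of the episode below 0.015 m and contact force between the fingers and drum below 0.1 N and contact force between the fingers and tower below 0.1 N); the robot touches nothing.
It fails at once if a cheese is tipped by more than about 35 degrees (angle between any of drum, tower, wheel, brick's own z axis and vertical above 0.6 rad).
It fails at once if the jar or the steel pot is shifted by more than 20 mm (distance of any of jar, tin from where it was at the start of the episode above 0.02 m).
It also fails if it takes over 125 s, if anything falls off the work surface, if the arm or the gripper's body presses on something with over 40 N, if the wrist force passes 120 N, or if a joint passes its speed limit or range.

ROBOT

A 7-joint arm with a two-finger parallel gripper is mounted at the origin on the work surface. World frame = base frame: x ahead of the robot, y to its left, z up, the work surface at z = 0. Lengths are in m, angles in rad, forces in N, time in s.
With the tool pointing down it reaches from about 0.4 to 0.9 m from the base axis. Payload 5.5 kg.
Tool frame: the origin (TCP) lies on the front face of the gripper's body, between the roots of the fingers; the fingertips stand 66 mm ahead of it and the grasp point (between the pads) lies 47 mm ahead of it; z points along the fingers, x is the direction in which the jaws open and shut, and the axes are right-handed (so a half turn about z gives the same grasp; the last joint's range is limited). The gripper opens to 92 mm and grips with 3 to 60 N. Pads are 19 mm wide; open, the fingers measure 130 mm over their backs; the gripper's body (75 mm by 190 mm) begins 47 mm behind the grasp point.
Start: joints at [-0.856, 0.501, -0.427, 1.55, 0.221, 1.138, -0.21], TCP at [0.284, 0.585, 0.292] pointing down, gripper open.
Joint ranges: [-2.88, 2.88], [-0.31, 2.03], [-1.54, 1.56], [0.2, 2.42], [-1.41, 4.55], [0.19, 2.02], [-2.57, 2.57]. Speed limits (rad/s): [2.57, 2.57, 3.14, 3.14, 3.14, 3.14, 3.14].

INTERFACE

Orientations are given as a 3x3 rotation matrix whose columns are the frame's x, y, z axes.
In Python, from plant import bot gives the robot as it stands. The module is installed in compiled form; this text tells all that it offers.
- The arm moves only by the tool jog_arm, never from a script. Its argument "moves" is text: rows parted by semicolons, each of 5 numbers parted by spaces: the finger opening in m, from 0 to 0.0918, then the shift along the world's x, y, z in m, then the turn about the world's z in degrees. A call has exactly 8 rows; each row shifts and turns the pose as measured when the row begins; what a row does not reach is not made up. A row lasts 1/8 s, in which the tool goes at most 62.5 mm and 10.7 degrees, less where a joint would pass 70% of its speed; a pose out of reach is approached as far as the arm can. A call is refused whole if a number of a shift passes 0.0625 or a number of a turn 10.7, either way. A call with a gripper value outside its range is refused whole. The fingers move at their own pace and stop on an object; "newtons" is the grip in N (left out, the last holds). Time passes only in rows, so rows that do not move let the fingers close, or fill a call up. It gives the time, the measured TCP pose, the force and the opening at its end, in the units of the state.
- bot.state(): the state, without advancing time (a new reading comes with each control period).
- bot.snapshot(name): name is "side" or "top"; returns the picture (420x560x3 uint8, red, green, blue); there is no depth.
- bot.camera_info(name): a dict with "camera_matrix" (3x3 intrinsics, pixels), "world_from_camera" (4x4, takes a point from camera to world coordinates). Camera axes: x right, y down, z forward; pixel columns grow to the right and rows downward; lengths in m; the calibration is good to about 2 mm. A picture is of the moment at which its call begins. camera_info takes no time and is no camera call.
- bot.job_done(): hands the job in, once; it reports no verdict.
Trained networks look in the newest picture that a camera, given by its name, has taken for a name from the list of things; names that differ only in an ending like _2 or _b are one class to them, and where a whole thing is asked for, a point or a joint stands for the part that bears it (a point fixed in the world has none). Each returns a list of dicts, best first, with "score" (0 to 1); they miss things now and then, are a little off and sometimes report something else, mostly with a low value. They report only what shows in the picture. A call takes as long as a camera call. They do not tell look-alikes from the thing itself.
- bot.search_frame(name, camera): "rect" ([left, top, right, bottom] as shares, 0 to 1, of the picture: columns of its width, rows of its height, round what is visible of it).
- bot.cut_out(name, camera): "pixels" (420x560 bool, what is visible of it) and "rect" ([left, top, right, bottom] as shares, 0 to 1, of the picture: columns of its width, rows of its height, round what is visible of it).
- bot.tip_of(name, camera): "location" ([column, row] as shares, 0 to 1, of the picture: columns of its width, rows of its height: a listed point, or the origin of a listed thing).
The state is a dict: "time_s": time; "qpos": joint angles; "dq": joint speeds; "joint_torque": joint torques, N m; "tcp_pos": TCP position; "orientation": TCP orientation; "force": force on the tool from outside, world axes, zero at the start; "ft_torque": the same for the moment, N m; "gripper_width": opening from 0.0 (shut) to 1.0 (fully open).
Only numpy, scipy, OpenCV 4.12 (cv2) and the standard library are available. Lean on these libraries where they do the work, as an engineer would, in place of code of your own. Each camera call takes 0.05 s, during which the arm holds its last target. There are 200 camera calls.

## Working session

There is one attempt and no reset: what is moved stays moved. The work goes in short steps, Python scripts to look and compute and a tool call to move; the robot and the scene stay as the last step left them, time stands still between calls to the robot, and variables do not carry over. Pictures are saved under pics/ and viewed, about 12 in all and at most 16, crops included, and the job is handed in when it is done.

Besides the shell and the picture viewer there is one more tool, called after "Emit:" as name(argument=value, ...) on one line, values as JSON. jog_arm: Moves the arm, as the interface text tells. Its arguments: {"type":"object","properties":{"moves":{"type":"string"},"newtons":{"type":"number"}},"required":["moves"]}

```bash
mkdir -p pics
cat > h.py <<'E'
from plant import bot
import cv2, numpy as np
def snap(n,f):
    im=bot.snapshot(n); cv2.imwrite('pics/'+f,im[:,:,::-1]); return im
def ray(n,uv):
    c=bot.camera_info(n); K=np.array(c["camera_matrix"]);T=np.array(c["world_from_camera"])
    d=T[:3,:3]@np.linalg.solve(K,[uv[0],uv[1],1]); return T[:3,3],d
def atz(n,uv,z):
    o,d=ray(n,uv); return (o+d*(z-o[2])/d[2])
def proj(n,P):
    c=bot.camera_info(n); K=np.array(c["camera_matrix"]);T=np.linalg.inv(np.array(c["world_from_camera"]))
    P=np.atleast_2d(P); q=(T[:3,:3]@P.T+T[:3,3:]); q=K@q; return (q[:2]/q[2]).T
E
python3 - <<'E'
from h import *
snap('top','t0.png');snap('side','s0.png')
for n in ['top','side']:
    c=bot.camera_info(n);print(n,np.round(np.array(c["world_from_camera"]),3).tolist(),np.round(c["camera_matrix"],1).tolist())
    for o in ['bay','drum','tower','wheel','brick','board','scale','jar','tin']:
        r=bot.tip_of(o,n); print(o,[(round(float(x['score']),2),np.round(np.array(x['location'])*[560,420],1).tolist(),np.round(atz(n,np.array(x['location'])*[560,420],0),3).tolist()) for x in r[:3]])
print(bot.state())
E
```

```text
top [[0.011, -0.997, 0.077, 0.415], [-1.0, -0.011, 0.003, -0.005], [-0.002, -0.077, -0.997, 1.163], [0.0, 0.0, 0.0, 1.0]] [[402.9, 0.0, 280.1], [0.0, 402.9, 205.5], [0.0, 0.0, 1.0]]
bay [(0.61, [342.4, 190.6], [0.55, -0.182, 0.0])]
drum [(0.65, [343.4, 196.1], [0.534, -0.185, 0.0])]
tower [(0.74, [283.0, 242.8], [0.397, -0.011, 0.0]), (0.71, [347.7, 216.2], [0.476, -0.197, 0.0]), (0.71, [370.8, 253.9], [0.369, -0.263, 0.0])]
wheel [(0.94, [341.2, 170.0], [0.611, -0.178, 0.0])]
brick [(0.61, [278.7, 189.4], [0.552, 0.003, 0.0])]
board [(0.89, [223.7, 196.0], [0.531, 0.162, 0.0])]
scale [(0.7, [156.5, 188.1], [0.552, 0.358, 0.0])]
jar [(0.69, [225.9, 162.3], [0.63, 0.158, 0.0])]
tin [(0.61, [404.7, 198.7], [0.529, -0.362, 0.0])]
side [[0.757, -0.49, 0.432, 0.014], [-0.653, -0.557, 0.513, -0.608], [-0.011, -0.671, -0.742, 0.952], [0.0, 0.0, 0.0, 1.0]] [[465.8, 0.0, 274.3], [0.0, 465.8, 211.9], [0.0, 0.0, 1.0]]
bay [(0.75, [334.6, 263.8], [0.567, -0.181, 0.0]), (0.59, [203.3, 158.3], [0.549, 0.364, 0.0])]
drum [(0.67, [330.4, 265.4], [0.555, -0.178, 0.0])]
tower [(0.86, [303.4, 330.8], [
[... 524 characters left out ...]
  1.13832502, -0.21028762]), 'dq': array([-0.00132766,  0.00126148,  0.00020179, -0.00150103, -0.00043105,
        0.00034078,  0.00166637]), 'joint_torque': array([-4.94355372e-04, -5.66456008e+01, -5.81092134e+00, -2.79511374e+01,
       -6.66915346e-02,  2.07714509e-02,  3.62922356e-05]), 'tcp_pos': array([0.28374793, 0.58479016, 0.29224486]), 'orientation': array([[ 4.36527166e-01,  8.99691077e-01,  7.19359093e-06],
       [ 8.99691077e-01, -4.36527166e-01,  2.07136590e-05],
       [ 2.17760920e-05, -2.57006528e-06, -1.00000000e+00]]), 'force': array([-0.12347161, -0.63481031,  0.56199265]), 'ft_torque': array([ 0.02327019, -0.04079772,  0.02562077]), 'gripper_width': 0.9999867692427881}
```

View pics/t0.png

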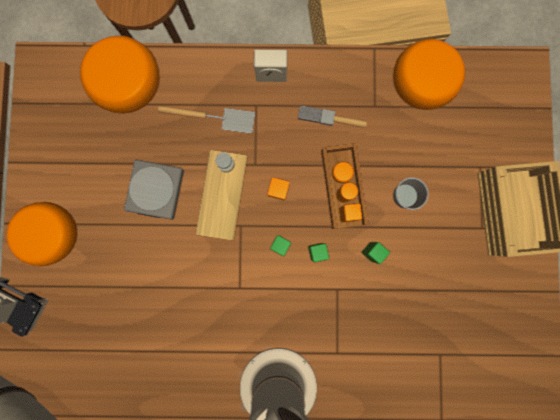

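View pics/s0.png

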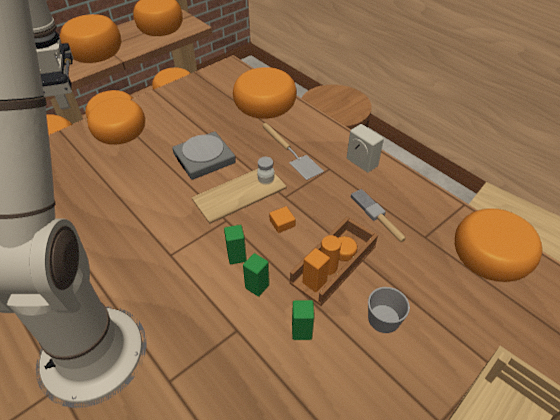

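Run:
```python
from h import *
t=cv2.imread('pics/t0.png');s=cv2.imread('pics/s0.png')
a=cv2.resize(t[135:240,190:430],(800,350),interpolation=cv2.INTER_CUBIC)
b=cv2.resize(s[205:310,260:400],(333,250),interpolation=cv2.INTER_CUBIC)
b2=cv2.resize(s[125:230,165:330],(393,250),interpolation=cv2.INTER_CUBIC)
c=np.zeros((600,800,3),np.uint8);c[:350]=a;c[350:,:333]=b;c[350:,340:733]=b2
cv2.imwrite('pics/c0.png',c)
```

```text
(no output)
```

View pics/c0.png

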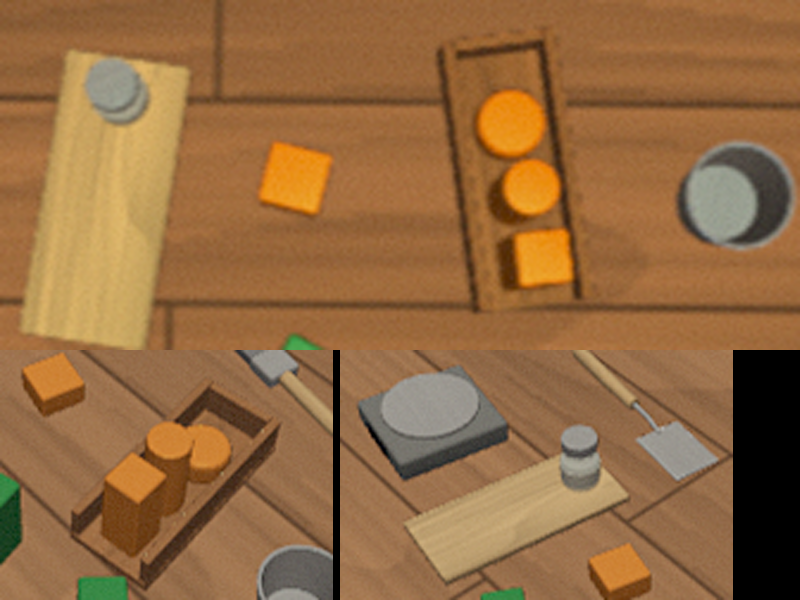

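```bash
cat > fit.py <<'E'
from h import *
from scipy.optimize import minimize, least_squares
def box(a,b,z0,z1,cx=0,cy=0): return np.array([[cx+i*a/2,cy+j*b/2,z] for i in(-1,1) for j in(-1,1) for z in(z0,z1)])
def disc(d,z0,z1):
    t=np.linspace(0,2*np.pi,48,endpoint=False); return np.array([[d/2*np.cos(k),d/2*np.sin(k),z] for z in(z0,z1) for k in t])
def wheel(z): return np.vstack([disc(60,z+6,z+28),disc(52,z,z+34)])/1000*1
def place(M,p):
    c,s=np.cos(p[2]),np.sin(p[2]); return M@np.array([[c,s,0],[-s,c,0],[0,0,1]])+[p[0],p[1],0]
W,S=560,420;B=8
def hullmask(cam,P,roi):
    x0,y0,x1,y1=roi; q=proj(cam,P); q=(q+.5-[x0,y0])*B-.5
    h=cv2.convexHull(q.astype(np.float32))[:,0]
    m=np.zeros(((y1-y0)*B,(x1-x0)*B),np.uint8); cv2.fillConvexPoly(m,np.round(h*16).astype(np.int32),255,shift=4); return m
def down(m,roi): return cv2.resize(m,(roi[2]-roi[0],roi[3]-roi[1]),interpolation=cv2.INTER_AREA)/255.
def orange(im):
    # r-b normalised softly
    h=cv2.cvtColor(im,cv2.COLOR_RGB2HSV).astype(float)
    return (np.clip((h[...,1]-195)/30+.5,0,1)*(h[...,0]<25)*(h[...,2]>50))
E
python3 - <<'E'
from fit import *
top=cv2.imread('pics/t0.png')[:,:,::-1];side=cv2.imread('pics/s0.png')[:,:,::-1]
q=lambda u,v:(190+u/3.3333-.35,135+v/3.3333-.35)
C=[atz('top',q(*p),.05)[:2] for p in [(440,46),(547,28),(585,297),(478,308)]]
print('bay corners',np.round(C,4).tolist())
# rigid fit corners: order +x+y, +x-y, -x-y, -x+y
def rig(C,a,b):
    L=np.array([[a,b],[a,-b],[-a,-b],[-a,b]])/2
    f=lambda p:(place(np.c_[L,np.zeros(4)],p)[:,:2]-C).ravel()
    r=least_squares(f,[*np.mean(C,0),0]);return r.x,np.round(r.fun*1000,1)
print('bay',rig(np.array(C),.23,.096))
C=[atz('top',q(*p),.012)[:2] for p in [(68,51),(190,68),(146,347),(22,331)]]
print('board',rig(np.array(C),.25,.11))
for p in [(303,172),(520,125),(531,190),(545,257)]:
    u=q(*p);hh=cv2.cvtColor(top,cv2.COLOR_RGB2HSV)[int(u[1]),int(u[0])];print(hh)
print(cv2.cvtColor(top,cv2.COLOR_RGB2HSV)[170,300:345:4].tolist())
print(cv2.cvtColor(side,cv2.COLOR_RGB2HSV)[[275,285,245,255,222,228,270],[316,316,331,331,282,290,345]].tolist())
m=(orange(top)*255).astype(np.uint8);m2=(orange(side)*255).astype(np.uint8)
c=np.zeros((600,800),np.uint8);c[:350]=cv2.resize(m[135:240,190:430],(800,350));c[350:,:595]=cv2.resize(m2[200:310,255:517],(595,250));cv2.imwrite('pics/m0.png',c)
E
```

```text
bay corners [[0.6626, -0.1162], [0.6789, -0.2061], [0.4531, -0.2368], [0.443, -0.1483]]
bay (array([ 0.55938868, -0.17684213,  0.14116118]), array([ 3.9,  3. ,  1.1, -2.1, -0.8, -3.7, -4.2,  2.8]))
board (array([ 0.53504785,  0.16680172, -0.13469841]), array([ 3.1,  1.3,  2.2, -1.4, -3.8, -1.3, -1.5,  1.4]))
[ 18 251 233]
[ 18 241 235]
[ 17 225 234]
[ 18 219 234]
[[14, 154, 164], [14, 153, 165], [13, 159, 159], [14, 156, 162], [13, 159, 165], [14, 164, 163], [12, 160, 86], [15, 169, 149], [14, 208, 124], [17, 241, 235], [17, 225, 236], [17, 241, 234]]
[[13, 202, 120], [14, 203, 123], [15, 185, 208], [14, 197, 123], [15, 185, 211], [12, 159, 120], [11, 140, 104]]
```

View pics/m0.png

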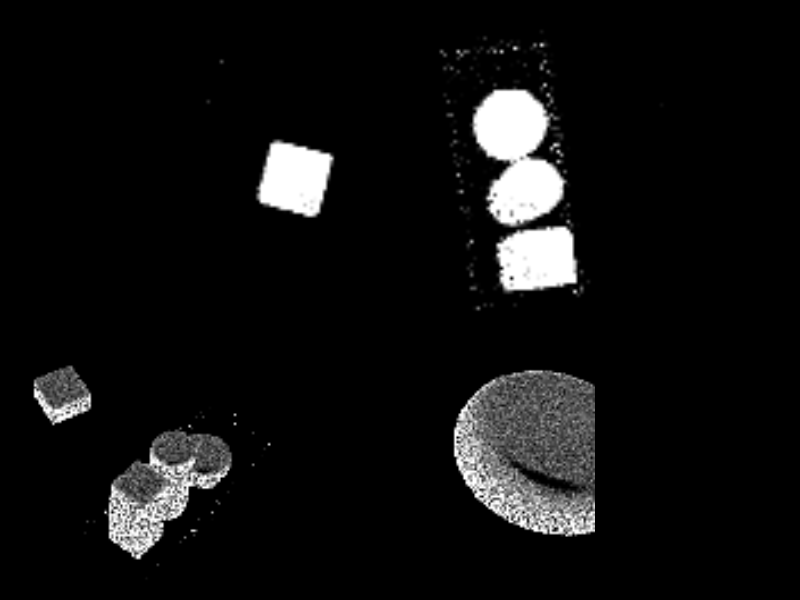

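```bash
cat >> fit.py <<'E'
def soft(im,th,g=0.6,w=16):
    h=cv2.cvtColor(cv2.GaussianBlur(im,(0,0),g),cv2.COLOR_RGB2HSV).astype(float)
    return np.clip((h[...,1]-th)/w+.5,0,1)*(h[...,0]<25)*(h[...,2]>50)
def fitc(cams,Ms,p0,steps=.006):
    """cams: list of (cam,softmask,roi,valid or None)"""
    def cost(v):
        P=np.reshape(v,(-1,3)); c=0
        for cam,sm,roi,val in cams:
            m=None
            for M,p in zip(Ms,P):
                k=hullmask(cam,place(M,[p[0],p[1],p[2]*.01/.15]),roi); m=k if m is None else cv2.max(m,k)
            d=cv2.GaussianBlur(down(m,roi),(0,0),.6)-sm[roi[1]:roi[3],roi[0]:roi[2]]
            if val is not None: d=d*val[roi[1]:roi[3],roi[0]:roi[2]]
            c+=(d**2).sum()
        return c
    v=np.array(p0,float); v[:,2]*=15; v=v.ravel(); n=len(v)
    for _ in range(3):
        sim=np.vstack([v]+[v+np.eye(n)[i]*steps*(1 if i%3<2 else 100) for i in range(n)])
        r=minimize(cost,v,method='Nelder-Mead',options=dict(initial_simplex=sim,maxfev=1500,xatol=1e-5,fatol=1e-3)); v=r.x
    P=v.reshape(-1,3).copy(); P[:,2]/=15; return P,r.fun
TOWER=lambda z:box(.044,.044,z,z+.1)
def DRUM(z): return disc(46,z*1000,z*1000+100)/1000
BRICK=lambda z:box(.054,.054,z,z+.034)
WHEEL=lambda z:wheel(z*1000)
E
python3 - <<'E'
from fit import *
top=cv2.imread('pics/t0.png')[:,:,::-1];side=cv2.imread('pics/s0.png')[:,:,::-1]
st=soft(top,195);ss=soft(side,174,.8)
rb=(258,165,302,212);rs=(262,200,306,236)
for nm,c in [('both',[('top',st,rb,None),('side',ss,rs,None)]),('top',[('top',st,rb,None)]),('side',[('side',ss,rs,None)])]:
    P,f=fitc(c,[BRICK(0)],[[.555,.01,-.2]]);print('brick',nm,P.round(4).tolist(),round(f,1))
rt=(325,158,366,226);rs=(300,230,352,298)
p0=[[.48,-.188,.14],[.535,-.18,0],[.6,-.171,0]]
for nm,c in [('top',[('top',st,rt,None)]),('side',[('side',ss,rs,None)]),('both',[('top',st,rt,None),('side',ss,rs,None)])]:
    P,f=fitc(c,[TOWER(.01),DRUM(.01),WHEEL(.01)],p0);print(nm,P.round(4).tolist(),round(f,1))
    d=P[2,:2]-P[0,:2];print('  len',np.hypot(*d),'yaw',np.arctan2(d[1],d[0]))
E
```

```text
brick both [[0.5536, 0.005, -0.2692]] 77.3
brick top [[0.5531, 0.0049, -0.2447]] 10.9
brick side [[0.5558, 0.0062, -0.4026]] 55.1Traceback (most recent call last):
  File "<stdin>", line 10, in <module>
  File "fit.py", line 37, in fitc
    r=minimize(cost,v,method='Nelder-Mead',options=dict(initial_simplex=sim,maxfev=1500,xatol=1e-5,fatol=1e-3)); v=r.x
    res = _minimize_neldermead(fun, x0, args, callback, bounds=bounds,
                               **options)
    fxr = func(xr)
    fx = function(np.copy(x), *(wrapper_args + args))
  File "fit.py", line 29, in cost
    k=hullmask(cam,place(M,[p[0],p[1],p[2]*.01/.15]),roi); m=k if m is None else cv2.max(m,k)
  File "fit.py", line 11, in hullmask
    x0,y0,x1,y1=roi; q=proj(cam,P); q=(q+.5-[x0,y0])*B-.5
                       ~~~~^^^^^^^
  File "h.py", line 11, in proj
    c=bot.camera_info(n); K=np.array(c["camera_matrix"]);T=np.linalg.inv(np.array(c["world_from_camera"]))
ValueError: time passes only in moves, steps and waits
```

```bash
python3 - <<'E'
s=open('h.py').read()
s=s.replace("import cv2, numpy as np\n","import cv2, numpy as np, functools\n@functools.cache\ndef info(n): return bot.camera_info(n)\n").replace("c=bot.camera_info(n)","c=info(n)")
open('h.py','w').write(s)
E
python3 - <<'E'
from fit import *
top=cv2.imread('pics/t0.png')[:,:,::-1]
st=soft(top,195)
rt=(325,158,366,226)
p0=[[.48,-.188,.14],[.535,-.18,0],[.6,-.171,0]]
P,f=fitc([('top',st,rt,None)],[TOWER(.01),DRUM(.01),WHEEL(.01)],p0);print(P.round(4).tolist(),round(f,1))
d=P[2,:2]-P[0,:2];print('  len',np.hypot(*d),'yaw',np.arctan2(d[1],d[0]))
# pan, by grey hough / threshold in top view
h=cv2.cvtColor(top,cv2.COLOR_RGB2HSV)
for n,rgb in [('top',top),('side',cv2.imread('pics/s0.png')[:,:,::-1])]:
    g=cv2.cvtColor(rgb,cv2.COLOR_RGB2GRAY); x,y=(153,187) if n=='top' else (203,149)
    print(n,[int(v) for v in g[y,x-40:x+40:4]])
    m=((g>(110))&(cv2.cvtColor(rgb,cv2.COLOR_RGB2HSV)[...,1]<60)).astype(np.uint8)
    k,l,stt,cen=cv2.connectedComponentsWithStats(m); i=l[y,x]
    c=max(cv2.findContours((l==i).astype(np.uint8),0,1)[0],key=len); e=cv2.fitEllipse(c)
    print(n,stt[i].tolist(),e,atz(n,e[0],.046).round(4))
print(bot.state()['time_s'])
E
```

```text
[[0.4827, -0.1939, 0.1202], [0.5386, -0.1842, 0.0688], [0.6003, -0.1781, 0.0396]] 25.4
  len 0.11864018558994044 yaw 0.13360110758591787
top [121, 121, 120, 123, 128, 148, 147, 149, 150, 150, 154, 151, 157, 154, 150, 129, 97, 113, 127, 121]
top [125, 161, 55, 57, 2256] ((152.47061157226562, 189.1181182861328), (53.021087646484375, 57.51084899902344), 17.402265548706055) [0.5434 0.3552 0.046 ]
side [116, 120, 116, 114, 114, 156, 150, 156, 155, 148, 153, 153, 151, 152, 150, 89, 118, 116, 105, 122]
side [173, 132, 61, 40, 1310] ((202.1714630126953, 151.02613830566406), (33.22709274291992, 55.579261779785156), 79.50732421875) [0.5392 0.3461 0.046 ]
1.0
```

Emit:
jog_arm(moves="0.0918 0.03 -0.05 0 4; 0.0918 0.03 -0.055 0 4; 0.0918 0.03 -0.055 0 4; 0.0918 0.03 -0.055 0 4; 0.0918 0.03 -0.055 0 4; 0.0918 0.03 -0.055 0 4; 0.0918 0.02 -0.055 0 4; 0.0918 0 -0.055 0 4", newtons=20)

```text
time_s: 2.0
tcp_pos: [0.4823, 0.1474, 0.2938]
orientation: [[-0.134, 0.991, 0.001], [0.991, 0.134, 0.005], [0.005, 0.002, -1.0]]
force: [0.7, -0.3, -0.4]
gripper_width: 1.0
```

Run:
```python
from h import *
for n,f,(x,y) in [('top','t0.png',(153,187)),('side','s0.png',(203,149))]:
    rgb=cv2.imread('pics/'+f)[:,:,::-1]
    g=cv2.GaussianBlur(cv2.cvtColor(rgb,cv2.COLOR_RGB2GRAY),(0,0),1)
    m=((g>136)&(cv2.cvtColor(rgb,cv2.COLOR_RGB2HSV)[...,1]<60)).astype(np.uint8)
    k,l,stt,cen=cv2.connectedComponentsWithStats(m); i=l[y,x]
    c=max(cv2.findContours((l==i).astype(np.uint8),0,1)[0],key=len); e=cv2.fitEllipse(c)
    print(n,e,atz(n,e[0],.046).round(4))
print(bot.state()['orientation'].round(4).tolist())
```

```text
top ((150.71133422851562, 188.25201416015625), (41.382869720458984, 42.37751007080078), 45.3747673034668) [0.5457 0.3602 0.046 ]
side ((202.08689880371094, 147.3172607421875), (24.706357955932617, 39.2829704284668), 83.44519805908203) [0.5488 0.3604 0.046 ]
[[-0.1344, 0.9909, 0.001], [0.9909, 0.1344, 0.0053], [0.0052, 0.0017, -1.0]]
```

Emit:
jog_arm(moves="0.0918 0 -0.055 0 0; 0.0918 0 -0.055 0 0; 0.0918 0 -0.055 0 0; 0.0918 0 -0.055 0 0; 0.0918 0 -0.055 0 0; 0.0918 0 -0.055 -0.02 0; 0.0918 0 -0.01 -0.02 0; 0.0918 0 0 0 0")

```text
time_s: 3.0
tcp_pos: [0.4816, -0.2098, 0.256]
orientation: [[-0.126, 0.992, 0.009], [0.992, 0.126, 0.002], [0.001, 0.009, -1.0]]
force: [-0.2, 0.5, 0.4]
gripper_width: 0.998
```

Emit:
jog_arm(moves="0.0918 0.001 0.0155 -0.01 0; 0.0918 0 0 -0.01 0; 0.0918 0 0 -0.025 0; 0.0918 0 0 -0.025 0; 0.0918 0 0 -0.02 0; 0.0918 0 0 -0.015 0; 0.0918 0 0 0 0; 0.0918 0 0 0 0")

```text
time_s: 4.0
tcp_pos: [0.4866, -0.1842, 0.1501]
orientation: [[-0.142, 0.99, 0.016], [0.99, 0.142, 0.002], [0.0, 0.016, -1.0]]
force: [-1.1, 0.6, 0.1]
gripper_width: 0.997
```

Emit:
jog_arm(moves="0.0918 -0.003 -0.009 0 -1; 0.0918 0 0 -0.006 0; 0.0918 0 0 -0.005 0; 0.0918 0 0 0 0; 0.04 0 0 0 0; 0.04 0 0 0 0; 0.04 0 0 0 0; 0.04 0 0 0 0", newtons=20)

```text
time_s: 5.0
tcp_pos: [0.4845, -0.1946, 0.1403]
orientation: [[-0.123, 0.992, 0.019], [0.992, 0.123, 0.001], [-0.002, 0.019, -1.0]]
force: [0.8, -0.1, -0.1]
gripper_width: 0.614
```

Run:
```python
from h import *
snap('side','s1.png')
print(bot.state()['tcp_pos'],bot.state()['gripper_width']*.0918)
im=cv2.imread('pics/s1.png');cv2.imwrite('pics/c1.png',cv2.resize(im[150:340,220:420],(600,570)))
```

```text
[ 0.48450744 -0.19459635  0.14027132] 0.05214748217204263
```

View pics/c1.png

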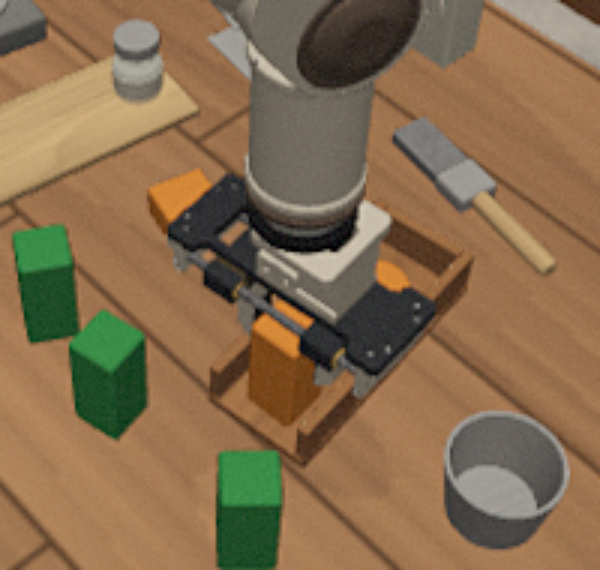

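Emit:
jog_arm(moves="0.03 0 0 0 0; 0.03 0 0 0 0; 0.03 0 0 0 0; 0.03 0 0 0 0; 0.03 0 0 0 0; 0.03 0 0 0 0; 0.03 0 0 0 0; 0.03 0 0 0 0", newtons=25)

```text
time_s: 6.05
tcp_pos: [0.4846, -0.1944, 0.1403]
orientation: [[-0.123, 0.992, 0.019], [0.992, 0.123, 0.001], [-0.002, 0.019, -1.0]]
force: [0.7, 0.3, -0.2]
gripper_width: 0.481
```

Emit:
jog_arm(moves="0.03 0 0 0.02 0; 0.03 0 0 0.035 0; 0.03 0 0 0.035 0; 0.03 0 0.02 0.02 0; 0.03 0 0.035 0 0; 0.03 -0.005 0.045 0 0; 0.03 -0.005 0.045 0 0; 0.03 -0.005 0.045 0 0")

```text
time_s: 7.05
tcp_pos: [0.4662, -0.0039, 0.2522]
orientation: [[-0.113, 0.994, 0.016], [0.994, 0.113, -0.0], [-0.002, 0.016, -1.0]]
force: [-0.1, -0.2, -1.7]
gripper_width: 0.488
```

Emit:
jog_arm(moves="0.03 -0.003 0.045 0 0; 0.03 -0.003 0.045 0 0; 0.03 -0.003 0.045 0 0; 0.03 0 0.025 0 0; 0.03 0 0 0 0; 0.03 0 0 -0.02 0; 0.03 0 0 -0.02 0; 0.03 0 0 0 0")

```text
time_s: 8.05
tcp_pos: [0.454, 0.1609, 0.2106]
orientation: [[-0.116, 0.993, 0.015], [0.993, 0.116, -0.002], [-0.004, 0.014, -1.0]]
force: [0.1, -0.2, -1.8]
gripper_width: 0.484
```

Emit:
jog_arm(moves="0.03 -0.003 0.015 -0.015 0; 0.03 0 0 -0.02 0; 0.03 0 0 -0.015 0; 0.03 0 0 -0.008 0; 0.03 0 0 0 0; 0.03 0 0 0 0; 0.03 0 0 0 0; 0.03 0 0 0 0")

```text
time_s: 9.05
tcp_pos: [0.4547, 0.1727, 0.1551]
orientation: [[-0.11, 0.994, 0.021], [0.994, 0.11, -0.003], [-0.005, 0.02, -1.0]]
force: [0.0, 0.4, -1.4]
gripper_width: 0.48
```

Emit:
jog_arm(moves="0.03 -0.002 0.002 -0.005 0; 0.03 0 0 -0.004 0; 0.03 0 0 -0.002 0; 0.03 0 0 0 0; 0.03 0 0 0 0; 0.03 0 0 0 0; 0.03 0 0 0 0; 0.03 0 0 0 0")

```text
time_s: 10.05
tcp_pos: [0.4527, 0.1751, 0.1436]
orientation: [[-0.11, 0.994, 0.021], [0.994, 0.11, -0.003], [-0.005, 0.021, -1.0]]
force: [0.4, 0.2, -2.1]
gripper_width: 0.484
```

Emit:
jog_arm(moves="0.03 0 0 -0.0015 0; 0.03 0 0 0 0; 0.06 0 0 0 0; 0.0918 0 0 0 0; 0.0918 0 0 0 0; 0.0918 0 0 0 0; 0.0918 0 0 0 0; 0.0918 0 0 0 0")

```text
time_s: 11.05
tcp_pos: [0.4533, 0.1753, 0.1425]
orientation: [[-0.11, 0.994, 0.023], [0.994, 0.11, -0.002], [-0.005, 0.022, -1.0]]
force: [-0.1, 0.7, 0.7]
gripper_width: 1.0
```

Emit:
jog_arm(moves="0.0918 0 0 0.03 0; 0.0918 0 0 0.04 0; 0.0918 0.005 -0.03 0.03 0; 0.0918 0.01 -0.05 0 0; 0.0918 0.01 -0.055 0 0; 0.0918 0.015 -0.055 0 0; 0.0918 0.015 -0.055 0 0; 0.0918 0.015 -0.05 0 0")

```text
time_s: 12.05
tcp_pos: [0.5235, -0.1231, 0.2473]
orientation: [[-0.122, 0.992, 0.027], [0.992, 0.122, -0.001], [-0.004, 0.026, -1.0]]
force: [0.8, 0.0, 0.2]
gripper_width: 1.002
```

Emit:
jog_arm(moves="0.0918 0.009 -0.04 0 0; 0.0918 0 0 0 0; 0.0918 0 0 -0.02 0; 0.0918 0 0 -0.02 0; 0.0918 0 0 -0.02 0; 0.0918 0 0 -0.01 0; 0.0918 0 0 0 0; 0.0918 0 0 0 0")

```text
time_s: 13.05
tcp_pos: [0.5328, -0.1651, 0.1761]
orientation: [[-0.118, 0.993, 0.028], [0.993, 0.118, -0.001], [-0.004, 0.027, -1.0]]
force: [0.4, -0.0, 0.3]
gripper_width: 0.999
```

Emit:
jog_arm(moves="0.0918 0.004 -0.019 0.004 0; 0.0918 0 0 0 0; 0.0918 0 0 0 0; 0.0918 0 0 -0.012 0; 0.0918 0 0 -0.014 0; 0.0918 0 0 -0.008 0; 0.0918 0 0 0 0; 0.0918 0 0 0 0")

```text
time_s: 14.05
tcp_pos: [0.5373, -0.1857, 0.1447]
orientation: [[-0.118, 0.993, 0.029], [0.993, 0.118, -0.001], [-0.004, 0.028, -1.0]]
force: [0.3, 0.4, 0.4]
gripper_width: 0.993
```

Emit:
jog_arm(moves="0.0918 0 0.001 -0.004 0; 0.03 0 0 0 0; 0.03 0 0 0 0; 0.03 0 0 0 0; 0.03 0 0 0 0; 0.03 0 0 0 0; 0.03 0 0 0 0; 0.03 0 0 0 0")

```text
time_s: 15.05
tcp_pos: [0.538, -0.1846, 0.1415]
orientation: [[-0.118, 0.993, 0.031], [0.993, 0.118, -0.001], [-0.005, 0.03, -1.0]]
force: [0.3, 0.2, 0.0]
gripper_width: 0.496
```

Emit:
jog_arm(moves="0.03 0 0 0 0; 0.03 0 0 0.02 0; 0.03 0 0 0.035 0; 0.03 0 0 0.035 0; 0.03 0 0.02 0.02 0; 0.03 0 0.035 0 0; 0.03 -0.003 0.045 0 0; 0.03 -0.003 0.045 0 0")

```text
time_s: 16.05
tcp_pos: [0.5285, -0.041, 0.2524]
orientation: [[-0.108, 0.994, 0.026], [0.994, 0.108, -0.002], [-0.005, 0.025, -1.0]]
force: [1.1, 0.8, -2.4]
gripper_width: 0.497
```

Emit:
jog_arm(moves="0.03 -0.003 0.045 0 0; 0.03 -0.003 0.045 0 0; 0.03 -0.003 0.045 0 0; 0.03 0 0.04 0 0; 0.03 0 0.01 0 0; 0.03 0 0 -0.01 0; 0.03 0 0 -0.01 0; 0.03 0 0 0 0")

```text
time_s: 17.05
tcp_pos: [0.5155, 0.1496, 0.2286]
orientation: [[-0.11, 0.994, 0.02], [0.994, 0.11, -0.004], [-0.006, 0.02, -1.0]]
force: [0.6, 0.6, -2.7]
gripper_width: 0.495
```

Emit:
jog_arm(moves="0.03 0.006 0.017 -0.015 0; 0.03 0 0 -0.02 0; 0.03 0 0 -0.02 0; 0.03 0 0 -0.012 0; 0.03 0 0 -0.005 0; 0.03 0 0 0 0; 0.03 0 0 0 0; 0.03 0 0 0 0")

```text
time_s: 18.05
tcp_pos: [0.5248, 0.1603, 0.1559]
orientation: [[-0.099, 0.995, 0.024], [0.995, 0.099, -0.006], [-0.009, 0.023, -1.0]]
force: [0.5, 0.5, -1.9]
gripper_width: 0.497
```

Emit:
jog_arm(moves="0.03 0 0.007 -0.005 0; 0.03 0 0 -0.005 0; 0.03 0 0 -0.002 0; 0.03 0 0 0 0; 0.03 0 0 0 0; 0.03 0 0 0 0; 0.03 0 0 0 0; 0.03 0 0 0 0")

```text
time_s: 19.05
tcp_pos: [0.5252, 0.1681, 0.1438]
orientation: [[-0.099, 0.995, 0.025], [0.995, 0.1, -0.006], [-0.009, 0.024, -1.0]]
force: [-1.2, -1.1, -1.9]
gripper_width: 0.495
```

Emit:
jog_arm(moves="0.03 0 0 -0.001 0; 0.03 0 0 0 0; 0.06 0 0 0 0; 0.0918 0 0 0 0; 0.0918 0 0 0 0; 0.0918 0 0 0 0; 0.0918 0 0 0.01 0; 0.0918 0 0 0.04 0")

```text
time_s: 20.05
tcp_pos: [0.5241, 0.1678, 0.1925]
orientation: [[-0.1, 0.995, 0.021], [0.995, 0.1, -0.007], [-0.009, 0.02, -1.0]]
force: [-0.0, -0.3, 0.1]
gripper_width: 0.997
```

Run:
```python
from fit import *
t=snap('top','t2.png');s=snap('side','s2.png')
# expected bay overlay, yaw .13, centre from cheeses
t=t[:,:,::-1].copy()
x0,y0,x1,y1=315,135,375,235
a=cv2.resize(t[y0:y1,x0:x1],None,fx=6,fy=6,interpolation=cv2.INTER_CUBIC);b=a.copy()
def poly(P,col):
    q=(proj('top',P)+.5-[x0,y0])*6-.5; cv2.polylines(b,[np.round(q).astype(int)],True,col,1)
p=(.5605,-.1827,.133)
R=lambda x,X,y,z:place(np.array([[x,-y,z],[X,-y,z],[X,y,z],[x,y,z]]),p)
poly(R(-.115,.115,.048,.05),(255,255,0));poly(R(-.115,.105,.038,.05),(0,255,0));poly(R(-.115,.105,.038,.01),(255,0,255))
cv2.imwrite('pics/c2.png',np.hstack([a,b]))
P,f=fitc([('top',soft(t[:,:,::-1],195),(325,158,360,190),None)],[WHEEL(.01)],[[.6,-.178,0]]);print(P,f)
```

```text
[[ 0.6006575  -0.17805988  0.02603837]] 7.231980557039873
```

View pics/c2.png

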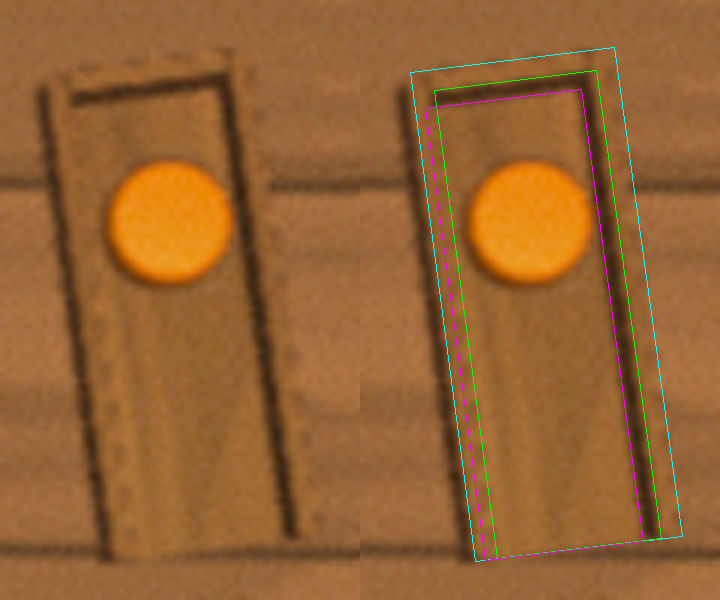

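View pics/s2.png

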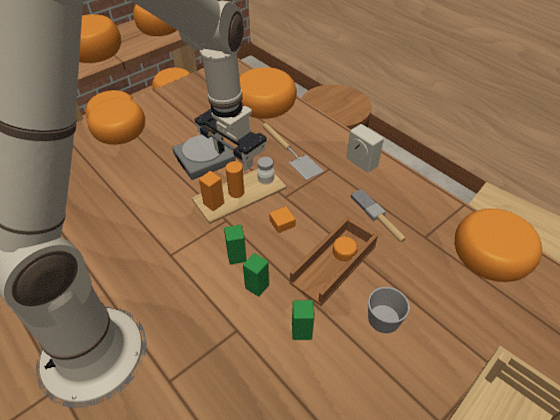

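Emit:
jog_arm(moves="0.076 0 -0.02 0.03 -9; 0.076 0.01 -0.045 0.02 -10; 0.076 0.01 -0.045 0 -10; 0.076 0.01 -0.045 0 -10; 0.076 0.01 -0.045 0 -10; 0.076 0.01 -0.045 0 -10; 0.076 0.01 -0.04 0 -10; 0.076 0.01 -0.02 0 -9")

```text
time_s: 21.15
tcp_pos: [0.5989, -0.142, 0.2547]
orientation: [[0.963, 0.268, 0.012], [0.269, -0.963, -0.037], [0.002, 0.039, -0.999]]
force: [0.8, 0.2, -0.1]
gripper_width: 0.826
```

Emit:
jog_arm(moves="0.076 0 -0.022 0 -6; 0.076 0 0 0 0; 0.076 0 0 -0.025 0; 0.076 0 0 -0.03 0; 0.076 0 0 -0.03 0; 0.076 0 0 -0.015 0; 0.076 0 0 0 0; 0.076 0 0 0 0")

```text
time_s: 22.15
tcp_pos: [0.6012, -0.1587, 0.1551]
orientation: [[0.984, 0.177, 0.014], [0.178, -0.984, -0.034], [0.008, 0.036, -0.999]]
force: [-0.7, 0.1, 0.6]
gripper_width: 0.827
```

Emit:
jog_arm(moves="0.076 -0.001 -0.017 0 -2; 0.076 0 0 0 0; 0.076 0 0 -0.01 0; 0.076 0 0 -0.02 0; 0.076 0 0 -0.015 0; 0.076 0 0 0 0; 0.076 0 0 0 0; 0.076 0 0 0 0")

```text
time_s: 23.15
tcp_pos: [0.6007, -0.1772, 0.1084]
orientation: [[0.99, 0.14, 0.015], [0.141, -0.989, -0.035], [0.01, 0.037, -0.999]]
force: [0.1, -0.4, -0.6]
gripper_width: 0.823
```

Emit:
jog_arm(moves="0.076 0 0 -0.012 0; 0.076 0 0 -0.011 0; 0.076 0 0 -0.004 0; 0.076 0 0 0 0; 0.04 0 0 0 0; 0.04 0 0 0 0; 0.04 0 0 0 0; 0.04 0 0 0 0", newtons=15)

```text
time_s: 24.15
tcp_pos: [0.6013, -0.1773, 0.0805]
orientation: [[0.99, 0.14, 0.016], [0.141, -0.989, -0.035], [0.011, 0.037, -0.999]]
force: [0.1, 0.3, -1.3]
gripper_width: 0.643
```

Emit:
jog_arm(moves="0.04 0 0 0.02 0; 0.04 0 0 0.04 0; 0.04 0 0 0.045 0; 0.04 0 0.02 0.045 0; 0.04 0 0.035 0.01 0; 0.04 -0.005 0.045 0 0; 0.04 -0.005 0.05 0 0; 0.04 -0.005 0.05 0 0")

```text
time_s: 25.15
tcp_pos: [0.5861, 0.0206, 0.2581]
orientation: [[0.991, 0.127, 0.029], [0.128, -0.991, -0.038], [0.023, 0.042, -0.999]]
force: [0.1, -0.1, -0.9]
gripper_width: 0.642
```

Emit:
jog_arm(moves="0.04 -0.005 0.05 0 0; 0.04 -0.005 0.05 0 0; 0.04 -0.005 0.05 0 0; 0.04 -0.005 0.05 0 0; 0.04 -0.005 0.05 0 0; 0.04 -0.005 0.045 0 0; 0.04 0 0.02 0 0; 0.04 0 0 0 0")

```text
time_s: 26.15
tcp_pos: [0.5534, 0.3497, 0.2718]
orientation: [[0.99, 0.132, 0.042], [0.133, -0.991, -0.033], [0.037, 0.038, -0.999]]
force: [0.4, -0.5, -0.2]
gripper_width: 0.639
```

Emit:
jog_arm(moves="0.04 -0.008 0.011 0 0; 0.04 0 0 -0.02 0; 0.04 0 0 -0.04 0; 0.04 0 0 -0.04 0; 0.04 0 0 -0.015 0; 0.04 0 0 0 0; 0.04 0 0 0 0; 0.04 0 0 0 0")

```text
time_s: 27.15
tcp_pos: [0.5491, 0.35, 0.1535]
orientation: [[0.992, 0.119, 0.045], [0.12, -0.992, -0.038], [0.04, 0.043, -0.998]]
force: [-0.4, 0.0, -0.1]
gripper_width: 0.643
```

Emit:
jog_arm(moves="0.04 -0.004 0.012 -0.01 0; 0.04 0 0 -0.012 0; 0.04 0 0 -0.008 0; 0.04 0 0 0 0; 0.04 0 0 0 0; 0.04 0 0 0 0; 0.04 0 0 0 0; 0.04 0 0 0 0")

```text
time_s: 28.15
tcp_pos: [0.5457, 0.3641, 0.1236]
orientation: [[0.992, 0.119, 0.048], [0.121, -0.992, -0.035], [0.043, 0.041, -0.998]]
force: [-0.6, 1.2, -0.7]
gripper_width: 0.641
```

Run:
```python
from h import *
s=snap('side','s3.png');cv2.imwrite('pics/c3.png',cv2.resize(s[90:220,130:310,::-1],(720,520),interpolation=cv2.INTER_CUBIC))
```

```text
(no output)
```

View pics/c3.png

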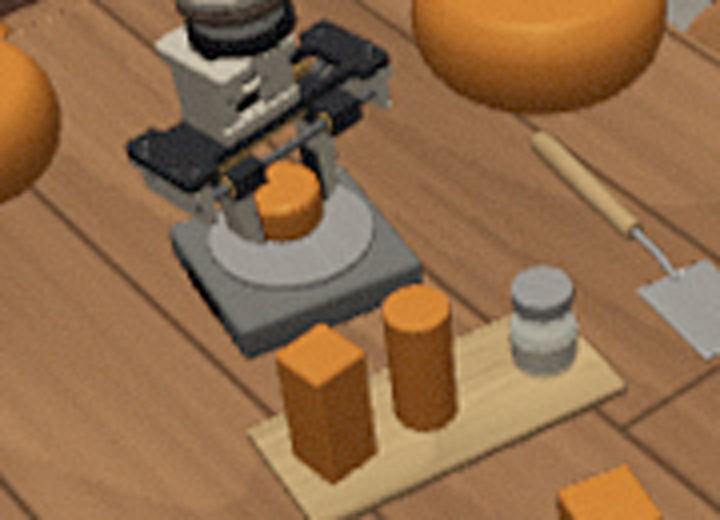

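Emit:
jog_arm(moves="0.04 0 -0.002 -0.003 0; 0.04 0 0 -0.002 0; 0.04 0 0 0 0; 0.04 0 0 0 0; 0.04 0 0 0 0; 0.04 0 0 0 0; 0.04 0 0 0 0; 0.04 0 0 0 0")

```text
time_s: 29.2
tcp_pos: [0.5458, 0.362, 0.1185]
orientation: [[0.992, 0.119, 0.048], [0.121, -0.992, -0.035], [0.044, 0.041, -0.998]]
force: [0.9, -0.7, -0.4]
gripper_width: 0.64
```

Emit:
jog_arm(moves="0.04 0 0 -0.002 0; 0.04 0 0 0 0; 0.065 0 0 0 0; 0.075 0 0 0 0; 0.08 0 0 0 0; 0.08 0 0 0 0; 0.08 0 0 0.02 0; 0.08 0 0 0.04 0")

```text
time_s: 30.2
tcp_pos: [0.5441, 0.3608, 0.1757]
orientation: [[0.992, 0.119, 0.044], [0.121, -0.992, -0.039], [0.039, 0.044, -0.998]]
force: [0.4, 0.3, 0.4]
gripper_width: 0.873
```

Emit:
jog_arm(moves="0.085 0 0 0.03 0; 0.085 0 -0.03 0.02 -2; 0.085 0.002 -0.05 0.01 -4; 0.085 0.002 -0.055 0 -4; 0.085 0.002 -0.055 0 -4; 0.085 0.002 -0.055 0 -4; 0.085 0.002 -0.05 0 -3; 0.085 0 -0.02 0 0")

```text
time_s: 31.2
tcp_pos: [0.557, 0.0424, 0.2567]
orientation: [[0.967, -0.251, 0.052], [-0.249, -0.968, -0.043], [0.061, 0.028, -0.998]]
force: [-0.5, 0.1, -0.1]
gripper_width: 0.924
```

Run:
```python
from fit import *
t=snap('top','t4.png')
P,f=fitc([('top',soft(t,195),(132,168,172,208),None)],[WHEEL(.046)],[[.546,.36,0]]);print('wheel',P.round(4),f)
print(bot.state()['qpos'].round(2))
```

```text
wheel [[0.5459 0.3629 0.0143]] 61.5690967128799
[-0.25  0.32  0.12  1.87  0.02  0.91 -0.4 ]
```

Emit:
jog_arm(moves="0.085 -0.006 -0.025 0 0; 0.085 0 0 0 0; 0.085 0 0 -0.025 0; 0.085 0 0 -0.035 0; 0.085 0 0 -0.035 0; 0.085 0 0 -0.015 0; 0.085 0 0 0 0; 0.085 0 0 0 0")

```text
time_s: 32.25
tcp_pos: [0.5561, 0.0246, 0.1535]
orientation: [[0.967, -0.245, 0.067], [-0.243, -0.969, -0.035], [0.074, 0.018, -0.997]]
force: [-0.3, 1.1, 0.9]
gripper_width: 0.924
```

Emit:
jog_arm(moves="0.085 -0.006 -0.018 0 0; 0.085 0 0 0 0; 0.085 0 0 -0.015 0; 0.085 0 0 -0.015 0; 0.085 0 0 -0.015 0; 0.085 0 0 -0.01 0; 0.085 0 0 0 0; 0.085 0 0 0 0")

```text
time_s: 33.25
tcp_pos: [0.5504, 0.0051, 0.096]
orientation: [[0.967, -0.246, 0.069], [-0.244, -0.969, -0.035], [0.076, 0.017, -0.997]]
force: [-0.4, 0.3, 0.7]
gripper_width: 0.926
```

Emit:
jog_arm(moves="0.085 0 0 -0.01 0; 0.085 0 0 -0.008 0; 0.085 0 0 -0.002 0; 0.085 0 0 0 0; 0.04 0 0 0 0; 0.04 0 0 0 0; 0.04 0 0 0 0; 0.04 0 0 0 0")

```text
time_s: 34.25
tcp_pos: [0.5514, 0.0052, 0.076]
orientation: [[0.967, -0.246, 0.072], [-0.244, -0.969, -0.035], [0.078, 0.016, -0.997]]
force: [-0.1, 0.2, -0.1]
gripper_width: 0.599
```

Emit:
jog_arm(moves="0.04 0 0 0 0; 0.04 0 0 0.02 0; 0.04 0 0 0.03 0; 0.04 0 0 0.03 3; 0.04 0.005 -0.02 0.01 4; 0.04 0.01 -0.03 0 5; 0.04 0.01 -0.03 0 4; 0.04 0.01 -0.03 0 3")

```text
time_s: 35.25
tcp_pos: [0.585, -0.1033, 0.168]
orientation: [[0.992, 0.101, 0.077], [0.102, -0.995, -0.009], [0.075, 0.016, -0.997]]
force: [-0.1, 0.2, -1.2]
gripper_width: 0.601
```

Emit:
jog_arm(moves="0.04 0.005 -0.025 0 1; 0.04 0.003 -0.025 0 0; 0.04 0 -0.008 0 0; 0.04 0 0 0 0; 0.04 0 0 0 0; 0.04 0 0 -0.005 0; 0.04 0 0 0 0; 0.04 0 0 0 0")

```text
time_s: 36.25
tcp_pos: [0.5923, -0.1615, 0.1614]
orientation: [[0.99, 0.12, 0.074], [0.121, -0.993, -0.006], [0.073, 0.014, -0.997]]
force: [-0.4, 0.5, -1.3]
gripper_width: 0.601
```

Run:
```python
from h import *
s=snap('side','s5.png');cv2.imwrite('pics/c5.png',cv2.resize(s[170:330,250:430,::-1],(675,600),interpolation=cv2.INTER_CUBIC))
```

```text
(no output)
```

View pics/c5.png

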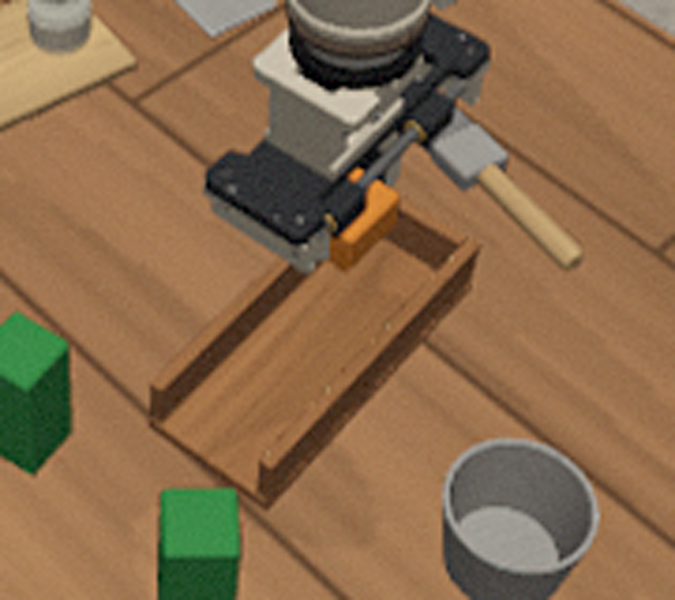

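Emit:
jog_arm(moves="0.04 0.004 -0.0155 0 0.7; 0.04 0 0 0 0; 0.04 0 0 0 0; 0.04 0 0 -0.01 0; 0.04 0 0 -0.01 0; 0.04 0 0 0 0; 0.04 0 0 0 0; 0.04 0 0 0 0")

```text
time_s: 37.3
tcp_pos: [0.5961, -0.1781, 0.1393]
orientation: [[0.988, 0.133, 0.073], [0.134, -0.991, -0.004], [0.072, 0.014, -0.997]]
force: [0.2, 0.2, -1.1]
gripper_width: 0.601
```

Emit:
jog_arm(moves="0.04 0 0.001 -0.01 0; 0.04 0 0 -0.012 0; 0.04 0 0 -0.012 0; 0.04 0 0 -0.008 0; 0.04 0 0 -0.004 0; 0.04 0 0 0 0; 0.04 0 0 0 0; 0.04 0 0 0 0")

```text
time_s: 38.3
tcp_pos: [0.5962, -0.1771, 0.0901]
orientation: [[0.988, 0.133, 0.074], [0.134, -0.991, -0.004], [0.072, 0.014, -0.997]]
force: [-0.6, -0.6, -1.2]
gripper_width: 0.601
```

Emit:
jog_arm(moves="0.04 0 0 -0.0035 0; 0.04 0 0 0 0; 0.06 0 0 0 0; 0.07 0 0 0 0; 0.074 0 0 0 0; 0.074 0 0 0 0; 0.074 0 0 0 0; 0.074 0 0 0.02 0")

```text
time_s: 39.3
tcp_pos: [0.5958, -0.1769, 0.1068]
orientation: [[0.988, 0.133, 0.072], [0.134, -0.991, -0.004], [0.071, 0.014, -0.997]]
force: [0.2, 0.2, 0.3]
gripper_width: 0.807
```

Emit:
jog_arm(moves="0.08 0 0 0.04 0; 0.0918 0 0 0.05 5; 0.0918 0 0.02 0.03 10; 0.0918 -0.01 0.04 0.01 10; 0.0918 -0.01 0.04 0 10; 0.0918 -0.01 0.045 0 10; 0.0918 -0.01 0.045 0 10; 0.0918 -0.01 0.045 0 10")

```text
time_s: 40.3
tcp_pos: [0.5471, 0.0579, 0.2565]
orientation: [[0.27, 0.961, 0.054], [0.96, -0.273, 0.065], [0.077, 0.034, -0.996]]
force: [2.0, 0.3, -0.1]
gripper_width: 1.001
```

Run:
```python
from fit import *
t=snap('top','t6.png')
st=soft(t,195)
P,f=fitc([('top',st,(325,158,360,190),None)],[BRICK(.01)],[[.6,-.178,.13]]);print('brick',P.round(4),f)
p=(.5605,-.1827,.133);d=P[0,:2]-p[:2];c,s=np.cos(p[2]),np.sin(p[2]);print('in bay',c*d[0]+s*d[1],-s*d[0]+c*d[1])
cv2.imwrite('pics/c6.png',cv2.resize(t[130:250,120:400,::-1],(800,343),interpolation=cv2.INTER_CUBIC))
```

```text
brick [[ 0.5983 -0.1768  0.1407]] 9.019719172399448
in bay 0.03824629040271452 0.0008264204144013583
```

View pics/c6.png

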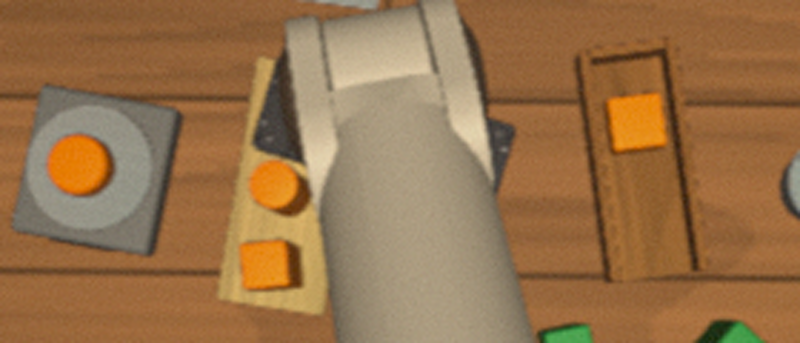

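Emit:
jog_arm(moves="0.0918 -0.008 0.035 0 6; 0.0918 -0.006 0.035 0 6; 0.0918 0 0.015 0 5; 0.0918 0 0 0 0; 0.0918 0 0 0 0; 0.0918 0 0 0 0; 0.0918 0 0 0 0; 0.0918 0 0 0 0")

```text
time_s: 41.35
tcp_pos: [0.532, 0.1523, 0.2617]
orientation: [[-0.045, 0.998, 0.036], [0.996, 0.042, 0.08], [0.078, 0.039, -0.996]]
force: [-0.3, 0.5, 0.5]
gripper_width: 1.0
```

Emit:
jog_arm(moves="0.0918 -0.007 0.011 0 3.5; 0.0918 0 0 0 0; 0.0918 0 0 -0.015 0; 0.0918 0 0 -0.015 0; 0.0918 0 0 -0.015 0; 0.0918 0 0 -0.01 0; 0.0918 0 0 0 0; 0.0918 0 0 0 0")

```text
time_s: 42.35
tcp_pos: [0.5234, 0.1635, 0.2011]
orientation: [[-0.109, 0.994, 0.027], [0.991, 0.106, 0.082], [0.078, 0.036, -0.996]]
force: [1.0, 0.6, 0.1]
gripper_width: 0.999
```

Emit:
jog_arm(moves="0.0918 0.001 0 -0.012 0; 0.0918 0 0 -0.014 0; 0.0918 0 0 -0.012 0; 0.0918 0 0 -0.008 0; 0.0918 0 0 0 0; 0.0918 0 0 0 0; 0.0918 0 0 0 0; 0.0918 0 0 0 0")

```text
time_s: 43.35
tcp_pos: [0.5253, 0.1637, 0.1529]
orientation: [[-0.109, 0.994, 0.03], [0.991, 0.106, 0.082], [0.078, 0.038, -0.996]]
force: [0.3, -0.8, -0.4]
gripper_width: 0.998
```

Emit:
jog_arm(moves="0.0918 0 0 -0.006 0; 0.0918 0 0 -0.002 0; 0.03 0 0 0 0; 0.03 0 0 0 0; 0.03 0 0 0 0; 0.03 0 0 0 0; 0.03 0 0 0 0; 0.03 0 0 0 0", newtons=12)

```text
time_s: 44.35
tcp_pos: [0.5257, 0.1637, 0.1449]
orientation: [[-0.109, 0.994, 0.031], [0.991, 0.106, 0.082], [0.078, 0.039, -0.996]]
force: [0.1, -0.4, -0.4]
gripper_width: 0.508
```

Emit:
jog_arm(moves="0.03 0 0 0 0; 0.03 0 0 0.02 0; 0.03 0 0 0.035 0; 0.03 0 0 0.035 0; 0.03 0 -0.02 0.02 0; 0.03 0 -0.035 0 0; 0.03 0.003 -0.04 0 0; 0.03 0.003 -0.04 0 0")

```text
time_s: 45.35
tcp_pos: [0.5277, 0.0293, 0.256]
orientation: [[-0.118, 0.993, 0.024], [0.99, 0.116, 0.083], [0.079, 0.034, -0.996]]
force: [0.5, -0.7, -2.1]
gripper_width: 0.503
```

Emit:
jog_arm(moves="0.03 0.003 -0.04 0 0; 0.03 0.002 -0.04 0 0; 0.03 0 -0.04 0 0; 0.03 0 -0.04 0 0; 0.03 0 -0.025 0 0; 0.03 0 0 0 0; 0.03 0 0 0 0; 0.03 0 0 0 0")

```text
time_s: 46.35
tcp_pos: [0.5292, -0.1633, 0.2528]
orientation: [[-0.114, 0.993, 0.019], [0.99, 0.112, 0.084], [0.081, 0.028, -0.996]]
force: [0.1, 0.4, -2.2]
gripper_width: 0.504
```

Emit:
jog_arm(moves="0.03 0.009 -0.025 0 0; 0.03 0 0 0 0; 0.03 0 0 -0.015 0; 0.03 0 0 -0.02 0; 0.03 0 0 -0.02 0; 0.03 0 0 -0.01 0; 0.03 0 0 0 0; 0.03 0 0 0 0")

```text
time_s: 47.35
tcp_pos: [0.5381, -0.1783, 0.1835]
orientation: [[-0.127, 0.992, 0.016], [0.988, 0.125, 0.089], [0.086, 0.027, -0.996]]
force: [0.1, -0.4, -1.9]
gripper_width: 0.502
```

Run:
```python
from h import *
s=snap('side','s7.png');cv2.imwrite('pics/c7.png',cv2.resize(s[170:330,250:430,::-1],(675,600),interpolation=cv2.INTER_CUBIC))
```

```text
(no output)
```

View pics/c7.png

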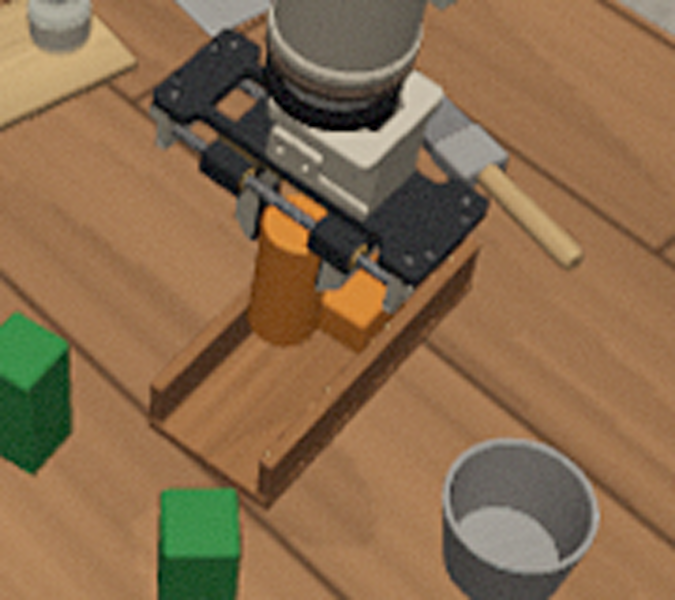

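Run:
```python
from fit import *
s=cv2.imread('pics/s7.png')[:,:,::-1]
z=np.array([.016,.089,-.996]);tcp=np.array([.5381,-.1783,.1835]);g=tcp+.047*z
for a in (0,.5,1):
    d=np.array([.016*a,.089*a,-1]);d/=np.linalg.norm(d)
    # frame of cylinder
    x=np.cross([0,1,0],-d);x/=np.linalg.norm(x);y=np.cross(-d,x)
    t=np.linspace(0,2*np.pi,40);bc=g+d*.0855  # bottom
    ring=np.array([bc+.023*(np.cos(k)*x+np.sin(k)*y) for k in t])
    print(a,'bottom',bc.round(4)); q=proj('side',ring)
    im=s if a==0 else im
    b=cv2.resize(s[215:270,300:350,::-1],None,fx=9,fy=9,interpolation=cv2.INTER_CUBIC)
    P=np.vstack([ring,ring-d*.1]);h=cv2.convexHull(((proj('side',P)+.5-[300,215])*9).astype(np.float32)).astype(int)
    cv2.polylines(b,[h],True,(0,255,0),1); globals()['b%d'%int(2*a)]=b
cv2.imwrite('pics/c8.png',cv2.resize(np.hstack([b0,b2]),(800,440)))
```

```text
0 bottom [ 0.5389 -0.1741  0.0512]
0.5 bottom [ 0.5395 -0.1703  0.0513]
1 bottom [ 0.5402 -0.1665  0.0515]
```

View pics/c8.png

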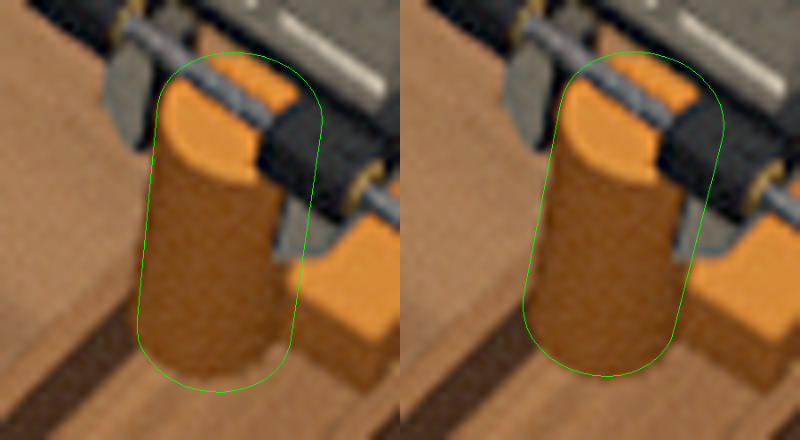

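Emit:
jog_arm(moves="0.03 -0.002 -0.0177 0 0; 0.03 0 0 0 0; 0.03 0 0 0 0; 0.03 0 0 -0.01 0; 0.03 0 0 -0.01 0; 0.03 0 0 -0.008 0; 0.03 0 0 0 0; 0.03 0 0 0 0")

```text
time_s: 48.4
tcp_pos: [0.5363, -0.1978, 0.1544]
orientation: [[-0.127, 0.992, 0.017], [0.988, 0.125, 0.088], [0.085, 0.028, -0.996]]
force: [-0.3, -0.4, -2.4]
gripper_width: 0.504
```

Emit:
jog_arm(moves="0.03 0.001 0.001 -0.005 0; 0.03 0 0 -0.003 0; 0.03 0 0 -0.001 0; 0.03 0 0 0 0; 0.03 0 0 0 0; 0.03 0 0 0 0; 0.03 0 0 0 0; 0.03 0 0 0 0")

```text
time_s: 49.4
tcp_pos: [0.538, -0.1969, 0.1457]
orientation: [[-0.127, 0.992, 0.019], [0.988, 0.125, 0.087], [0.084, 0.03, -0.996]]
force: [0.1, 0.0, -2.5]
gripper_width: 0.503
```

Emit:
jog_arm(moves="0.03 0 0 -0.001 0; 0.03 0 0 -0.001 0; 0.03 0 0 -0.001 0; 0.03 0 0 0 0; 0.03 0 0 0 0; 0.03 0 0 0 0; 0.03 0 0 0 0; 0.03 0 0 0 0")

```text
time_s: 50.4
tcp_pos: [0.5387, -0.1968, 0.1435]
orientation: [[-0.127, 0.992, 0.02], [0.988, 0.125, 0.087], [0.084, 0.031, -0.996]]
force: [-1.1, 0.1, -0.1]
gripper_width: 0.503
```

Emit:
jog_arm(moves="0.048 0 0 0 0; 0.05 0 0 0 0; 0.053 0 0 0 0; 0.056 0 0 0 0; 0.065 0 0 0 0; 0.085 0 0 0 0; 0.0918 0 0 0 0; 0.0918 0 0 0 0")

```text
time_s: 51.4
tcp_pos: [0.5392, -0.1971, 0.1437]
orientation: [[-0.127, 0.992, 0.021], [0.988, 0.125, 0.087], [0.083, 0.032, -0.996]]
force: [0.3, -0.4, -0.2]
gripper_width: 0.974
```

Emit:
jog_arm(moves="0.0918 0 0 0.03 0; 0.0918 0 0 0.04 0; 0.0918 -0.005 0.02 0.035 0; 0.0918 -0.012 0.045 0 0; 0.0918 -0.012 0.05 0 0; 0.0918 -0.012 0.05 0 0; 0.0918 -0.012 0.05 0 0; 0.0918 -0.012 0.05 0 0")

```text
time_s: 52.4
tcp_pos: [0.4725, 0.0702, 0.2527]
orientation: [[-0.117, 0.993, 0.027], [0.99, 0.114, 0.085], [0.081, 0.036, -0.996]]
force: [1.0, 0.3, 0.5]
gripper_width: 1.003
```

Run:
```python
from fit import *
t=snap('top','t9.png');s=snap('side','s9.png')
st=soft(t,195)
P,f=fitc([('top',st,(325,158,366,206),None)],[BRICK(.01),DRUM(.01)],[[.6,-.178,.13],[.5386,-.1842,0]]);print('brick,drum',P.round(4).tolist(),f)
P,f=fitc([('top',st,(132,170,165,206),None)],[WHEEL(.046)],[[.546,.36,0]]);print('wheel',P.round(4).tolist(),f)
P,f=fitc([('top',st,(200,210,226,236),None)],[TOWER(.012)],[[.453,.175,.11]]);print('tower',P.round(4).tolist(),f)
cv2.imwrite('pics/c9.png',np.hstack([cv2.resize(t[130:250,120:400,::-1],(490,210)),cv2.resize(s[190:310,240:417,::-1],(310,210))]))
```

```text
brick,drum [[0.5982, -0.1764, 0.1372], [0.5369, -0.191, 0.125]] 17.240677682938028
wheel [[0.5459, 0.3629, 0.014]] 63.46881189695884
tower [[0.4697, 0.1097, 0.1856]] 0.0
```

View pics/c9.png

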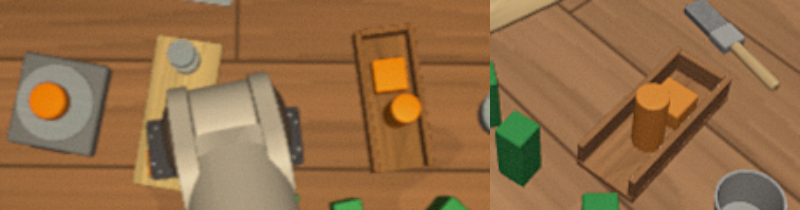

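Emit:
jog_arm(moves="0.0918 -0.008 0.035 0 0; 0.0918 -0.006 0.03 0 0; 0.0918 0 0.012 0 0; 0.0918 0 0 0 0; 0.0918 0 0 0 0; 0.0918 0 0 -0.01 0; 0.0918 0 0 0 0; 0.0918 0 0 0 0")

```text
time_s: 53.5
tcp_pos: [0.4586, 0.1481, 0.2419]
orientation: [[-0.121, 0.992, 0.026], [0.989, 0.118, 0.084], [0.08, 0.036, -0.996]]
force: [-0.7, -0.4, 0.2]
gripper_width: 1.002
```

Run:
```python
from fit import *
t=cv2.imread('pics/t9.png')[:,:,::-1]
h=cv2.cvtColor(t,cv2.COLOR_RGB2HSV)
m=((h[...,1]>150)&(h[...,0]<25)).astype(np.uint8)
k,l,s,c=cv2.connectedComponentsWithStats(m);i=l[187,147];print(s[i],c[i],atz('top',c[i],.076))
q=proj('top',place(WHEEL(.046),[.547,.36,0]));print(q.min(0),q.max(0))
```

```text
[137 177  23  21 377] [147.54111406 187.27586207] [0.54479604 0.35907386 0.076     ]
[136.46469287 175.63473299] [160.88192572 198.29578307]
```

Emit:
jog_arm(moves="0.0918 -0.006 0.022 0 -0.7; 0.0918 0 0 0 0; 0.0918 0 0 -0.015 0; 0.0918 0 0 -0.015 0; 0.0918 0 0 -0.01 0; 0.0918 0 0 0 0; 0.0918 0 0 0 0; 0.0918 0 0 0 0")

```text
time_s: 54.5
tcp_pos: [0.4529, 0.1672, 0.1981]
orientation: [[-0.105, 0.994, 0.026], [0.991, 0.102, 0.082], [0.079, 0.034, -0.996]]
force: [-0.4, 0.3, -0.0]
gripper_width: 1.001
```

Emit:
jog_arm(moves="0.0918 0 0.004 -0.012 0; 0.0918 0 0 -0.014 0; 0.0918 0 0 -0.012 0; 0.0918 0 0 -0.008 0; 0.0918 0 0 -0.002 0; 0.0918 0 0 0 0; 0.0918 0 0 0 0; 0.0918 0 0 0 0")

```text
time_s: 55.5
tcp_pos: [0.4532, 0.1717, 0.1471]
orientation: [[-0.105, 0.994, 0.027], [0.991, 0.102, 0.082], [0.079, 0.035, -0.996]]
force: [0.2, -0.2, 0.1]
gripper_width: 1.002
```

Emit:
jog_arm(moves="0.0918 0 0 -0.002 0; 0.03 0 0 0 0; 0.03 0 0 0 0; 0.03 0 0 0 0; 0.03 0 0 0 0; 0.03 0 0 0 0; 0.03 0 0 0 0; 0.03 0 0 0 0", newtons=12)

```text
time_s: 56.5
tcp_pos: [0.4537, 0.1716, 0.1456]
orientation: [[-0.105, 0.994, 0.028], [0.991, 0.102, 0.082], [0.079, 0.037, -0.996]]
force: [-0.6, -0.4, -0.0]
gripper_width: 0.493
```

Emit:
jog_arm(moves="0.03 0 0 0 0; 0.03 0 0 0.02 0; 0.03 0 0 0.035 0; 0.03 0 0 0.035 0; 0.03 0 -0.02 0.02 0; 0.03 0 -0.035 0 0; 0.03 0.004 -0.04 0 0; 0.03 0.004 -0.04 0 0")

```text
time_s: 57.5
tcp_pos: [0.4587, 0.0368, 0.2576]
orientation: [[-0.114, 0.993, 0.024], [0.99, 0.112, 0.083], [0.08, 0.033, -0.996]]
force: [0.4, 0.1, -1.3]
gripper_width: 0.486
```

Emit:
jog_arm(moves="0.03 0.005 -0.04 0 0; 0.03 0.005 -0.04 0 0; 0.03 0.003 -0.04 0 0; 0.03 0 -0.04 0 0; 0.03 0 -0.03 0 0; 0.03 0 0 0 0; 0.03 0 0 0 0; 0.03 0 0 0 0")

```text
time_s: 58.5
tcp_pos: [0.4693, -0.1607, 0.2552]
orientation: [[-0.111, 0.994, 0.021], [0.991, 0.108, 0.085], [0.082, 0.03, -0.996]]
force: [0.4, 0.3, -1.5]
gripper_width: 0.486
```

Emit:
jog_arm(moves="0.03 0.008 -0.025 0 0; 0.03 0.006 -0.006 0 0.5; 0.03 0 0 0 0; 0.03 0 0 0 0; 0.03 0 0 0 0; 0.03 0 0 0 0; 0.03 0 0 0 0; 0.03 0 0 0 0")

```text
time_s: 59.5
tcp_pos: [0.4836, -0.1852, 0.2552]
orientation: [[-0.129, 0.992, 0.018], [0.988, 0.127, 0.088], [0.085, 0.029, -0.996]]
force: [0.7, -0.2, -1.2]
gripper_width: 0.484
```

Emit:
jog_arm(moves="0.03 -0.001 -0.0145 0 0; 0.03 0 0 0 0; 0.03 0 0 -0.015 0; 0.03 0 0 -0.015 0; 0.03 0 0 -0.015 0; 0.03 0 0 -0.01 0; 0.03 0 0 0 0; 0.03 0 0 0 0")

```text
time_s: 60.5
tcp_pos: [0.4816, -0.2005, 0.1948]
orientation: [[-0.128, 0.992, 0.016], [0.988, 0.126, 0.089], [0.086, 0.027, -0.996]]
force: [0.6, 0.1, -2.0]
gripper_width: 0.479
```

Emit:
jog_arm(moves="0.03 0.001 0.001 -0.012 0; 0.03 0 0 -0.014 0; 0.03 0 0 -0.01 0; 0.03 0 0 -0.006 0; 0.03 0 0 0 0; 0.03 0 0 0 0; 0.03 0 0 0 0; 0.03 0 0 0 0")

```text
time_s: 61.5
tcp_pos: [0.4835, -0.1998, 0.1509]
orientation: [[-0.128, 0.992, 0.018], [0.988, 0.126, 0.088], [0.085, 0.029, -0.996]]
force: [-0.0, -0.0, -0.9]
gripper_width: 0.479
```

Emit:
jog_arm(moves="0.03 0 0 -0.003 0; 0.03 0 0 -0.002 0; 0.03 0 0 -0.001 0; 0.03 0 0 -0.001 0; 0.03 0 0 0 0; 0.03 0 0 0 0; 0.03 0 0 0 0; 0.03 0 0 0 0")

```text
time_s: 62.5
tcp_pos: [0.4847, -0.2002, 0.1459]
orientation: [[-0.128, 0.992, 0.02], [0.988, 0.126, 0.087], [0.083, 0.031, -0.996]]
force: [-1.3, -1.0, 0.7]
gripper_width: 0.479
```

Emit:
jog_arm(moves="0.046 0 0 0 0; 0.048 0 0 0 0; 0.051 0 0 0 0; 0.055 0 0 0 0; 0.065 0 0 0 0; 0.085 0 0 0 0; 0.0918 0 0 0 0; 0.0918 0 0 0 0")

```text
time_s: 63.5
tcp_pos: [0.4849, -0.2002, 0.1459]
orientation: [[-0.128, 0.992, 0.021], [0.988, 0.126, 0.087], [0.083, 0.032, -0.996]]
force: [0.4, -0.3, 0.6]
gripper_width: 0.974
```

Emit:
jog_arm(moves="0.0918 0 0.002 0.02 0; 0.0918 0 0 0.035 0; 0.0918 -0.01 0.01 0.035 0; 0.0918 -0.01 0.045 0.02 0; 0.0918 0 0.05 0 0; 0.0918 0 0.05 0 0; 0.0918 0 0.05 0 0; 0.0918 0 0.04 0 0")

```text
time_s: 64.5
tcp_pos: [0.4638, 0.0497, 0.2603]
orientation: [[-0.119, 0.993, 0.026], [0.99, 0.117, 0.085], [0.081, 0.036, -0.996]]
force: [1.3, -1.3, 0.0]
gripper_width: 1.001
```

Run:
```python
from fit import *
t=snap('top','t10.png');s=snap('side','s10.png')
st=soft(t,195)
P,f=fitc([('top',st,(325,158,366,226),None)],[TOWER(.01),DRUM(.01),BRICK(.01)],[[.4827,-.1939,.12],[.537,-.191,0],[.598,-.1765,.137]]);print(P.round(4).tolist(),f)
print('dist',np.hypot(*(P[0,:2]-[.4827,-.1939])),np.hypot(*(P[1,:2]-[.5386,-.1842])))
cv2.imwrite('pics/c10.png',np.hstack([cv2.resize(t[130:250,120:400,::-1],(490,210)),cv2.resize(s[190:310,240:417,::-1],(310,210))]))
```

```text
[[0.4808, -0.1928, 0.1306], [0.5368, -0.1908, 0.0161], [0.5982, -0.1766, 0.138]] 26.957559712515483
dist 0.002169969751218035 0.006865292919134299
```

View pics/c10.png

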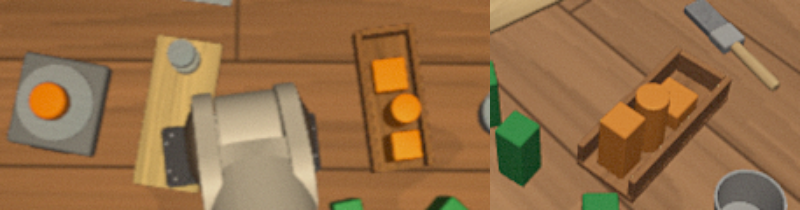

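All pieces are in place and upright, the arm is clear, and all offsets are well within 15 mm. One still call to settle, then I hand in.

Emit:
jog_arm(moves="0.0918 0 0 0 0; 0.0918 0 0 0 0; 0.0918 0 0 0 0; 0.0918 0 0 0 0; 0.0918 0 0 0 0; 0.0918 0 0 0 0; 0.0918 0 0 0 0; 0.0918 0 0 0 0")

```text
time_s: 65.6
tcp_pos: [0.4638, 0.0489, 0.2602]
orientation: [[-0.12, 0.992, 0.025], [0.989, 0.118, 0.085], [0.082, 0.035, -0.996]]
force: [-0.5, -0.4, -0.3]
gripper_width: 1.001
```

```bash
python3 -c "
from plant import bot
print(bot.state()['time_s'],bot.job_done())"
```

```text
the job is handed in; nothing more can be done
65.6 None
```

I did the whole sequence in the order given and handed the job in at 65.6 s; the hand-in gives no verdict. The arm finished clear of everything.

My last camera checks showed:

| Cheese | Where it ended up | Limit |
|---|---|---|
| Wheel (low round) | about 2–3 mm from the middle of the pan | 15 mm |
| Brick (low square) | in the bay at x about +38 mm, within 1–2 mm of the middle line | 15 mm |
| Tower (tall square) | about 2 mm from its first spot | 15 mm |
| Drum (tall round) | about 7 mm from its first spot | 15 mm |

All four looked upright. The jar and pot look untouched in the pictures, but I did not measure their positions.

- **Poor fit:** the silhouette fit for the wheel matched badly. A check by its centroid and outline agreed with it to within about 4 mm.
- **Tool tilt:** the tool slowly drifted to about 5° off vertical. The drum leaned by about that much in the gripper on its way back, which is the likely cause of its 7 mm offset.

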